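Stand the carving tools up in the tilting caddy

ROBOT

A 7-joint arm with a two-finger parallel gripper is mounted at the origin on the work surface. World frame = base frame: x ahead of the robot, y to its left, z up, the work surface at z = 0. Lengths are in m, angles in rad, forces in N, time in s.
With the tool pointing down it reaches from about 0.4 to 0.85 m from the base axis. Payload 10.4 kg.
Tool frame: the origin (TCP) lies at the very end of the fingers, on their centre line; the grasp point (between the pads) lies 19 mm behind it (manip.grip_point_offset is the distance from the TCP to the grasp point, in m); z points along the fingers, y is the line along which they close (so a half turn about z gives the same grasp; the last joint's range is limited). The gripper opens to 85 mm and grips with 20 to 120 N. Pads are 22 mm wide; open, the fingers measure 114 mm over their backs; the gripper's body (76 mm by 85 mm) begins 54 mm behind the grasp point. The pads swing forward as they close: fully open they stand 13 mm farther back than shut.
Start: joints at [-1.344, 0.332, -0.065, 1.46, 0.022, 1.35, -0.088], TCP at [0.154, 0.606, 0.231] pointing down, gripper open.
Joint ranges: [-2.6, 2.6], [-0.5, 2.12], [-1.47, 1.34], [0.16, 2.42], [-1.27, 4.41], [0.06, 2.06], [-2.6, 2.6]. Speed limits (rad/s): [2.22, 2.22, 2.79, 2.79, 3.14, 3.14, 3.14].

INTERFACE

Orientations are given as a unit quaternion [x, y, z, w].
In Python, from workcell import manip gives the robot as it stands. The module is installed in compiled form; this text tells all that it offers.
- The arm moves only by the tool step_arm, never from a script. Its argument "moves" is a list of rows, each a list of 7 numbers: the closure, from 0 (fully open) to 1 (shut), then the shift along the world's x, y, z in mm, then the turn, a rotation vector about the world's x, y, z in rad. In form: [[grip, tx, ty, tz, ax, ay, az], ...]. A call has 1 to 10 rows; each row is the pose to reach, as a shift and turn from the pose commanded when the call began; what a row does not reach only later rows make up. A row lasts 1/10 s, in which the tool goes at most 50 mm and 8.59 degrees, less where a joint would pass 70% of its speed; a pose out of reach is approached as far as the arm can. A call with a gripper value outside its range is refused whole. The fingers move at their own pace and stop on an object; "grip_force" is the grip in N (left out, the last holds). Time passes only in rows, so rows that repeat a pose let the fingers close. It gives the time, the measured TCP pose, the force, the opening and the grip force at its end, in the units of the state.
- manip.get_obs(): the state, without advancing time (a new reading comes with each control period).
- manip.camera(name): name is "side" or "top" or "wrist"; returns a dict with "image" (480x640x3 uint8, blue, green, red), "K" (3x3 intrinsics, pixels), "rvec" (rotation vector, rad) and "tvec" (3), from world to camera coordinates, as OpenCV has them; the wrist camera has in their place "mount" (4x4, takes a point from camera to tool coordinates, whose origin is the TCP and whose axes are the flange's). Camera axes: x right, y down, z forward; pixel columns grow to the right and rows downward; lengths in m; the calibration is good to about 2 mm. The wrist camera is an equidistant fisheye: a pixel r from the principal point sees the ray r / f radians off the axis. A picture is of the moment at which its call begins: read the wrist's pose just before it. There is no depth.
- manip.hand_in(): hands the job in; it is judged then, once.
The state is a dict: "clock": time; "joint_pos": joint angles; "joint_velocities": joint speeds; "tau": joint torques, N m; "position": TCP position; "ee_rot": TCP orientation; "ft_force": force on the tool from outside, world axes, zero at the start; "torque": the same for the moment, N m; "grip_width": opening from 0.0 (shut) to 1.0 (fully open); "grasp_force": force on a finger pad.
Only numpy, scipy, OpenCV 4.12 (cv2) and the standard library are available. Lean on these libraries where they do the work, as an engineer would, in place of code of your own. Each camera call takes 0.05 s, during which the arm holds its last target. There are 200 camera calls.

TASK

The tool caddy's hinged two-well holder has been left half tipped up. Lower it until it lies flat, slide the chisel and the gouge blade first out of their grooves well into it (one in each well), then gently swing the holder fully upright by its lever, so that both tools stand in it with their handles up. Leave the mallet, the rasp and the wood offcut beside the caddy where they are.

Things in the scene. Friction and masses are not known exactly. Their poses are not given: they have to be found in the camera images.
- caddy: fixed wooden caddy, 130 mm wide. Origin on the bench under the hinge; +x along the caddy to its loading end (board x -60 to 335 mm), z up. From x = 118 to 335 mm a deck 30 mm above the bench has two grooves along x at y = +24 and -24 mm, 34 mm wide, with fences whose tops are 40 mm above the bench. A tool lies in each; they lead straight into the wells of the holder when it lies flat
- holder (a joint): hinged wooden holder's angle: 0 flat, mouth to the grooves; 1.571 upright, mouth up; stop at either end; stiff, stays where left; turns about caddy -y. Box 100 deep, 106 wide, 52 mm thick, two square wells 42 wide, 94 mm deep, outer walls 5 mm. Flat: caddy x 0 to 100, 22 to 74 mm above the bench; upright: x -52 to 0, 22 to 122 mm above it
- hinge (a point): point on the hinge axis at the caddy's centre line, 22 mm above the bench; the axis runs along caddy y; axes as the caddy's
- lever_bar (a point): middle of the lever's cross bar: round steel, 14 mm thick, 80 mm long along caddy y, on a 12 mm stem fixed to the holder. In the holder's axes (x up the wells, z up when flat) 20 mm in x and 130 mm in z from the hinge. Flat: straight up, 152 mm above the bench; upright: it points away from the grooves (caddy -x), 42 mm above the bench
- well_1 (a point): centre of the inner floor of one well (at caddy y = +25.5 mm); x runs up the well to its mouth, 94 mm away; y across, z through the holder's thickness; turns with the holder
- well_2 (a point): the same for the other well (at caddy y = -25.5 mm)
- chisel: carving tool lying in one of the caddy's grooves: octagonal wooden handle 28 mm across, 95 mm long, and steel blade 70 mm long (165 mm in all, about 140 g); flat blade 20 mm wide and 4 mm thick. Origin on its long axis where blade meets handle, 14 mm above the deck when lying; +x along the axis to the handle's butt
- gouge: carving tool lying in one of the caddy's grooves: octagonal wooden handle 28 mm across, 95 mm long, and steel blade 70 mm long (165 mm in all, about 140 g); hollow (trough-shaped) blade 16 mm wide. Origin on its long axis where blade meets handle, 14 mm above the deck when lying; +x along the axis to the handle's butt
- chisel_tip (a point): cutting end of the chisel, on its axis 70 mm from its origin
- gouge_tip (a point): cutting end of the gouge, on its axis 70 mm from its origin
- chisel_butt (a point): end of the chisel's handle, on its axis 95 mm from its origin
- gouge_butt (a point): end of the gouge's handle, on its axis 95 mm from its origin
- mallet: round wooden mallet standing on its head, 190 mm high, 68 mm across; origin under it; not to be disturbed
- offcut: block of pale wood, 110 x 45 x 30 mm; origin under its middle; not to be disturbed
- rasp: rasp lying flat, 220 mm long, 24 mm high; a bystander, it does not belong in the caddy; not to be disturbed
There are look-alikes about, which are no part of the job. What is shaped like the chisel but pink or turquoise is not meant.

How it is judged:
On the way, in this order (a step that is already met when the one before it is completed fails the run):
1. the holder is lowered flat (within 0.1 rad) (value of joint holder below 0.1 rad), for 0.2 s.
2. with the holder still flat (within 0.15 rad), both tools are in the wells, one in each, blades at least 40 mm deep (value of joint holder below 0.15 rad and (((x of chisel_tip in the frame of well_1 between -0.008 and 0.054 m and y of chisel_tip in the frame of well_1 between -0.024 and 0.024 m and z of chisel_tip in the frame of well_1 between -0.025 and 0.025 m) and (x of gouge_tip in the frame of well_2 between -0.008 and 0.054 m and y of gouge_tip in the frame of well_2 between -0.024 and 0.024 m and z of gouge_tip in the frame of well_2 between -0.025 and 0.025 m)) or ((x of chisel_tip in the frame of well_2 between -0.008 and 0.054 m and y of chisel_tip in the frame of well_2 between -0.024 and 0.024 m and z of chisel_tip in the frame of well_2 between -0.025 and 0.025 m) and (x of gouge_tip in the frame of well_1 between -0.008 and 0.054 m and y of gouge_tip in the frame of well_1 between -0.024 and 0.024 m and z of gouge_tip in the frame of well_1 between -0.025 and 0.025 m)))), for 0.2 s.
At the end, for the whole second after the job is handed in: The holder is upright (joint above 1.48 rad); the chisel and the gouge stand in it, one in each well, blade tips within 15 mm of the well's floor, handles up, their axes within 0.38 rad of vertical, at rest (value of joint holder above 1.48 rad and (((x of chisel_tip in the frame of well_1 between -0.008 and 0.015 m and y of chisel_tip in the frame of well_1 between -0.024 and 0.024 m and z of chisel_tip in the frame of well_1 between -0.025 and 0.025 m) and (x of gouge_tip in the frame of well_2 between -0.008 and 0.015 m and y of gouge_tip in the frame of well_2 between -0.024 and 0.024 m and z of gouge_tip in the frame of well_2 between -0.025 and 0.025 m)) or ((x of chisel_tip in the frame of well_2 between -0.008 and 0.015 m and y of chisel_tip in the frame of well_2 between -0.024 and 0.024 m and z of chisel_tip in the frame of well_2 between -0.025 and 0.025 m) and (x of gouge_tip in the frame of well_1 between -0.008 and 0.015 m and y of gouge_tip in the frame of well_1 between -0.024 and 0.024 m and z of gouge_tip in the frame of well_1 between -0.025 and 0.025 m))) and angle between each of chisel, gouge's own x axis and vertical below 0.38 rad and linear speed of each of chisel, gouge below 0.03 m/s); the robot touches nothing.
It fails at once if the holder is flung (turning faster than 3 rad/s) (velocity of joint holder above 3 rad/s or velocity of joint holder below -3 rad/s).
It fails at once if a bystander is moved by more than 30 mm (distance of any of mallet, offcut, rasp from where it was at the start of the episode above 0.03 m).
It also fails if it takes over 69 s, if anything falls off the work surface, if the arm or the gripper's body presses on something with over 40 N, if the wrist force passes 120 N, or if a joint passes its speed limit or range.

## Working session

There is one attempt and no reset: what is moved stays moved. The work goes in short steps, Python scripts to look and compute and a tool call to move; the robot and the scene stay as the last step left them, time stands still between calls to the robot, and variables do not carry over. Pictures are saved under pics/ and viewed, at most 10 in all, crops included, and the job is handed in when it is done.

Besides the shell and the picture viewer there is one more tool, called in YAML: its name, and indented under it one key for each argument. step_arm: Moves the arm, as the interface text tells. Its arguments: {"type":"object","properties":{"moves":{"type":"array","items":{"type":"array","items":{"type":"number"}}},"grip_force":{"type":"number"}},"required":["moves"]}

```bash
mkdir -p pics; cat > h.py <<'E'
import numpy as np, cv2
from workcell import manip
from scipy.spatial.transform import Rotation as R
def cam(n):
    c=manip.camera(n); return c
def proj(c,P):
    p,_=cv2.projectPoints(np.array(P,float).reshape(-1,3),np.array(c['rvec'],float),np.array(c['tvec'],float),np.array(c['K']),None); return p.reshape(-1,2)
def ray(c,uv,z):
    Rm=cv2.Rodrigues(np.array(c['rvec'],float))[0]; t=np.array(c['tvec'],float).ravel()
    o=-Rm.T@t; d=Rm.T@np.linalg.inv(c['K'])@np.array([uv[0],uv[1],1.]); return o+d*(z-o[2])/d[2]
E
python3 - <<'E'
from h import *
import pickle
o=manip.get_obs(); print(o)
cs={n:cam(n) for n in('top','side')}
pickle.dump(cs,open('c0.pkl','wb'))
for n,c in cs.items(): cv2.imwrite(f'pics/{n}0.png',c['image']); print(n,-cv2.Rodrigues(np.array(c['rvec'],float))[0].T@np.array(c['tvec']).ravel())
E
```

```text
{'clock': 0.0, 'joint_pos': array([-1.34361471,  0.33286283, -0.06471545,  1.46093295,  0.02157815,
        1.34990281, -0.08852694]), 'joint_velocities': array([-4.74599478e-04,  1.49811586e-04,  3.90987799e-04, -6.92913629e-04,
        6.42291464e-04, -1.30631476e-03, -8.53909748e-05]), 'tau': array([-2.97049191e-04, -6.25453162e+01,  4.88403859e-02, -3.91614211e+01,
        1.60821446e-02,  1.01738624e-02, -4.39846730e-06]), 'position': array([0.15439194, 0.60524449, 0.2305256 ]), 'ee_rot': array([ 1.24564535e-01,  9.92211257e-01, -7.02416535e-04, -6.83364093e-05]), 'ft_force': array([-0.24242797, -1.03186957, -0.85066811]), 'torque': array([ 0.0112529 , -0.04187559,  0.016113  ]), 'grasp_force': 0.0, 'grip_width': 0.9996991173607023}
top [0.27266942 0.04971351 1.1726095 ]
side [ 0.47375838 -0.66433724  0.63053277]
```

View pics/top0.png

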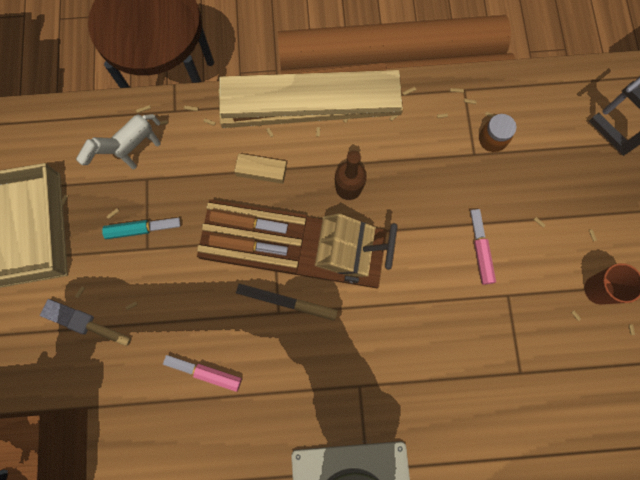

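View pics/side0.png

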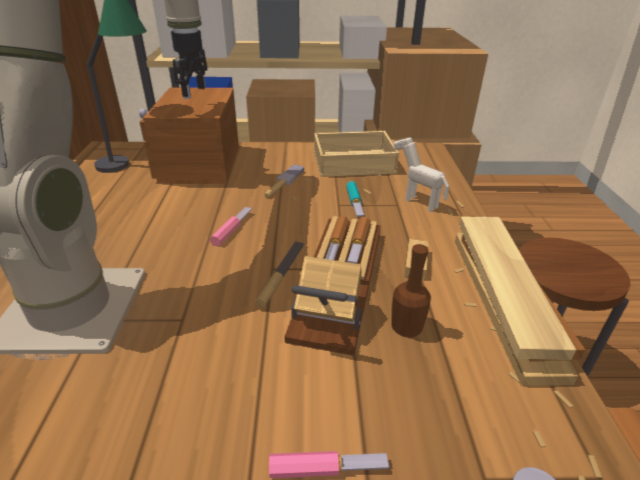

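Top view: the caddy is at px (200–385, 200–285) and its loading end faces left. Two wooden-handled tools lie in its grooves at (245,222) and (245,245). The pink ones at (205,373) and (483,245) and the turquoise one at (140,228) are the look-alikes. The mallet is at (350,175), the offcut at (260,166) and the rasp at (288,300). I'll enlarge the caddy to confirm.

```bash
python3 - <<'E'
from h import *
import pickle
cs=pickle.load(open('c0.pkl','rb'))
i=cs['top']['image'][190:300,190:410]; a=cv2.resize(i,None,fx=3.6,fy=3.6,interpolation=cv2.INTER_CUBIC)
cv2.imwrite('pics/t1.png',a)
i=cs['side']['image'][205:355,260:440]; cv2.imwrite('pics/s1.png',cv2.resize(i,None,fx=4,fy=4,interpolation=cv2.INTER_CUBIC))
E
```

```text
(no output)
```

View pics/t1.png

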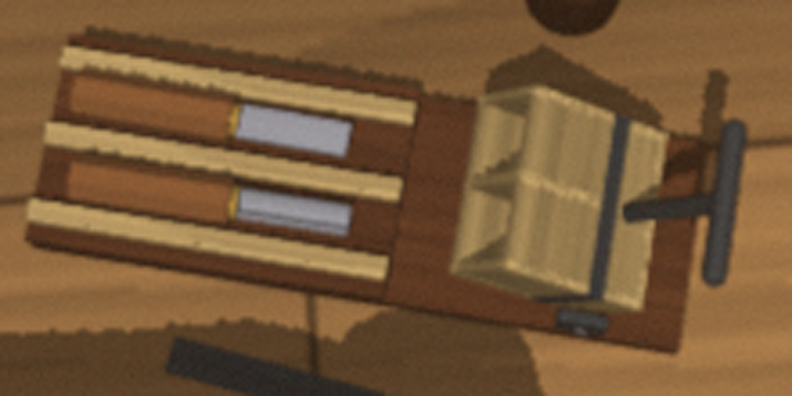

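View pics/s1.png

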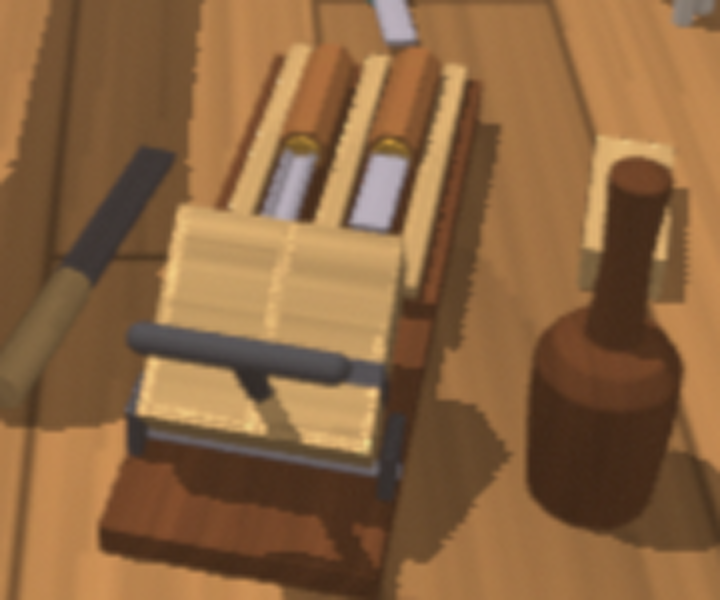

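The upper groove, caddy y=-24, holds a flat wide blade, which is the chisel (tip at crop 350,140). The lower groove, y=+24, holds a trough-shaped blade, which is the gouge (tip at 350,220). Both have brown wooden handles. Next I fit the caddy pose and the holder angle.

```bash
cat > fit.py <<'E'
from h import *
import pickle
from scipy.optimize import least_squares
cs=pickle.load(open('c0.pkl','rb'))
T=lambda u,v:(190+u/3.6-.36,190+v/3.6-.36); S=lambda u,v:(260+u/4-.4,205+v/4-.4)
stat=[((335,0,40),T(46,134)),((118,0,40),T(401,189)),((335,65,30),T(28,240)),((118,65,30),T(385,297)),((118,-65,30),T(420,90)),((335,-65,30),T(73,37))]
stS=[((335,0,40),S(377,56)),((118,-65,30),S(437,308))]
def W(p,q):
    x,y,a=p; q=np.array(q)/1e3; c,s=np.cos(a),np.sin(a)
    return np.array([x+c*q[0]-s*q[1],y+s*q[0]+c*q[1],q[2]])
def bar(t,y): return (20*np.cos(t)-130*np.sin(t),y,22+20*np.sin(t)+130*np.cos(t))
def res(v):
    p=v[:3];r=[]
    for q,uv in stat: r.append(proj(cs['top'],W(p,q))[0]-uv)
    for q,uv in stS: r.append((proj(cs['side'],W(p,q))[0]-uv)*.7)
    for n,y,uv in (('top',-40,T(735,127)),('top',40,T(713,278)),('side',40,S(138,337)),('side',-40,S(345,367))):
        r.append(proj(cs[n],W(p,bar(v[3],y)))[0]-uv)
    return np.concatenate(r)
s=least_squares(res,[.35,.0,1.4,.6]); v=s.x
if __name__=='__main__':
    print(v,np.round(s.fun.reshape(-1,2),1))
    p=v[:3];c,sn=np.cos(p[2]),np.sin(p[2])
    for n,z,uv in (('gbutt',44,T(68,183)),('gneck',44,T(237,205)),('gtip',44,T(350,222)),('cbutt',44,T(70,95)),('cneck',44,T(235,120)),('ctip',44,T(350,140))):
        w=ray(cs['top'],uv,z/1e3)-[p[0],p[1],0]
        print(n,np.round([1e3*(c*w[0]+sn*w[1]),1e3*(-sn*w[0]+c*w[1])]))
    for th in (v[3],.3,0,.8,1.571): print(th,W(p,bar(th,0)))
E
python3 fit.py
```

```text
[ 0.50658866 -0.0515006   1.33185222  0.6351218 ] [[-0.2 -0.4]
 [ 0.7  0. ]
 [-0.5  0.3]
 [ 0.2  0.6]
 [ 0.6 -0.2]
 [-0.6 -0.6]
 [-0.2 -0.4]
 [-0.5 -0.8]
 [ 0.   0.6]
 [ 0.8 -1.6]
 [ 1.8 -0.3]
 [-2.3 -0.2]]
gbutt [314.  29.]
gneck [213.  26.]
gtip [146.  25.]
cbutt [324. -24.]
cneck [224. -25.]
ctip [154. -24.]
0.6351217967982327 [ 0.49214526 -0.1107926   0.13851544]
0.3 [ 0.50201822 -0.07026285  0.15210415]
0 [ 0.5113222  -0.03206884  0.152     ]
0.8 [ 0.48781494 -0.12856909  0.12691899]
1.571 [ 0.4758197  -0.17781105  0.04197352]
```

step_arm:
  moves:
    - [1,40,-34,10,0,0,0]
    - [1,76,-65,20,0,0,0]
    - [1,112,-96,20,0,0,0]
    - [1,148,-128,20,0,0,0]
    - [1,185,-160,20,0,0,0]
    - [1,222,-191,20,0,0,0]
    - [1,260,-223,20,0,0,0]
    - [1,296,-255,20,0,0,0]
    - [1,300,-300,20,0,0,0]
    - [1,304,-345,20,0,0,0]

```text
clock: 1.1
position: [0.459, 0.2585, 0.2505]
ee_rot: [0.125, 0.992, -0.001, -0.0]
ft_force: [0.2, -0.1, -0.0]
grip_width: -0.002
grasp_force: 0.0
```

```bash
python3 - <<'E'
from fit import *
c,sn=np.cos(v[2]),np.sin(v[2])
for n,z,uv in (('mallet',.1,(351,178)),('raspL',.024,(238,288)),('raspR',.024,(338,315)),('offcut',.03,(285,178))):
    w=ray(cs['top'],uv,z); d=w-[v[0],v[1],0]; print(n,np.round(w,3),np.round([c*d[0]+sn*d[1],-sn*d[0]+c*d[1]],3))
E
```

```text
mallet [ 0.649 -0.049  0.1  ] [ 0.036 -0.138]
raspL [0.449 0.205 0.024] [0.236 0.116]
raspR [ 0.376 -0.001  0.024] [0.018 0.139]
offcut [0.685 0.09  0.03 ] [ 0.18 -0.14]
```

step_arm:
  moves:
    - [1,3,-48,0,0,0,0]
    - [1,6,-96,0,0,0,0]
    - [1,9,-144,0,0,0,0]
    - [1,12,-192,0,0,0,0]
    - [1,15,-240,0,0,0,0]
    - [1,18,-288,0,0,0,0]
    - [1,21,-336,0,0,0,0]
    - [1,24,-384,0,0,0,0]
    - [1,24,-414,-20,0,0,0]
    - [1,24,-414,-60,0,0,0]

```text
clock: 2.1
position: [0.4833, -0.1588, 0.193]
ee_rot: [0.128, 0.992, -0.001, 0.003]
ft_force: [1.1, 1.1, -0.3]
grip_width: 0.005
grasp_force: 0.0
```

step_arm:
  moves:
    - [1,0,0,-40,0,0,0]
    - [1,0,0,-65,0,0,0]
    - [1,0,0,-65,0,0,0]
    - [1,2,10,-65,0,0,0]
    - [1,5,20,-65,0,0,0]
    - [1,7,30,-65,0,0,0]
    - [1,9,39,-65,0,0,0]

```text
clock: 2.8
position: [0.4931, -0.1142, 0.1284]
ee_rot: [0.125, 0.992, -0.0, 0.002]
ft_force: [-0.9, -5.0, 4.0]
grip_width: -0.002
grasp_force: 2.3
```

step_arm:
  moves:
    - [1,2,10,0,0,0,0]
    - [1,5,20,0,0,0,0]
    - [1,7,30,0,0,0,0]
    - [1,9,39,0,0,0,0]
    - [1,12,49,0,0,0,0]
    - [1,13,56,0,0,0,0]
    - [1,14,60,0,0,0,0]
    - [1,14,60,0,0,0,0]

```text
clock: 3.6
position: [0.5054, -0.0535, 0.1261]
ee_rot: [0.124, 0.992, 0.0, -0.0]
ft_force: [-0.6, 0.1, 0.9]
grip_width: 0.001
grasp_force: 0.0
```

step_arm:
  moves:
    - [1,1,3,0,0,0,0]
    - [1,1,5,0,0,0,0]
    - [1,2,8,0,0,0,0]
    - [1,2,8,0,0,0,0]

```text
clock: 4.0
position: [0.5062, -0.0508, 0.126]
ee_rot: [0.127, 0.992, -0.002, -0.001]
ft_force: [-4.4, -15.5, 2.7]
grip_width: -0.003
grasp_force: 8.4
```

```bash
python3 - <<'E'
from h import *
i=cam('side')['image'][165:355,250:440]; cv2.imwrite('pics/s2.png',cv2.resize(i,None,fx=3,fy=3,interpolation=cv2.INTER_CUBIC))
E
```

```text
(no output)
```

View pics/s2.png

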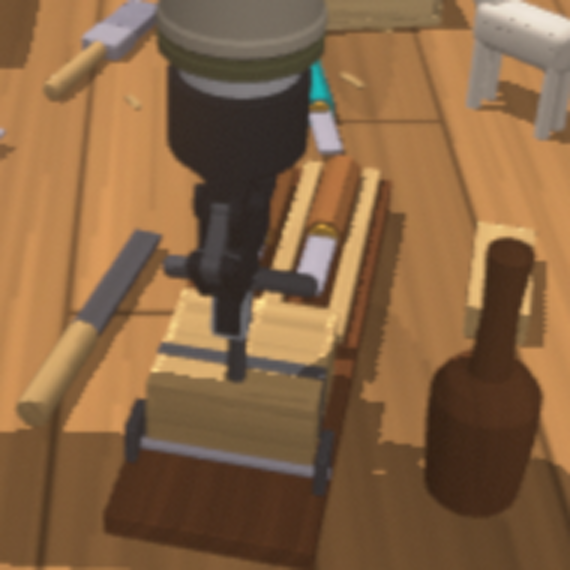

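The holder is flat: the hand is behind the bar at about (240,270), the box rests level on the board, and the stop reads about 16 N. Now I go to the gouge's butt.

step_arm:
  moves:
    - [1,-3,-12,0,0,0,0]
    - [1,-3,-12,45,0,0,0]
    - [1,-3,-12,90,0,0,0]
    - [1,5,36,105,0,0,0]
    - [1,13,84,105,0,0,0]
    - [1,21,132,105,0,0,0]
    - [1,29,180,105,0,0,0]
    - [1,37,228,105,0,0,0]
    - [1,46,276,105,0,0,0]
    - [1,54,322,95,0,0,0]

```text
clock: 5.05
position: [0.5621, 0.2783, 0.2225]
ee_rot: [0.124, 0.992, 0.001, 0.001]
ft_force: [0.5, -0.4, 0.1]
grip_width: -0.0
grasp_force: 0.0
```

step_arm:
  moves:
    - [1,4,16,-10,0,0,0]
    - [1,4,16,-60,0,0,0]
    - [1,4,16,-100,0,0,0]
    - [1,4,16,-140,0,0,0]
    - [1,4,16,-165,0,0,0]
    - [1,4,16,-180,0,0,0]
    - [1,4,16,-180,0,0,0]

```text
clock: 5.75
position: [0.5645, 0.2911, 0.0395]
ee_rot: [0.125, 0.992, -0.001, -0.001]
ft_force: [0.1, 0.1, 1.0]
grip_width: 0.003
grasp_force: 0.0
```

step_arm:
  moves:
    - [1,-3.5,-14.6,0,0,0,0]
    - [1,-7,-29,0,0,0,0]
    - [1,-9.5,-39,0,0,0,0]
    - [1,-12,-49,0,0,0,0]
    - [1,-14,-58,0,0,0,0]
    - [1,-16.5,-68,0,0,0,0]
    - [1,-19,-78,0,0,0,0]
    - [1,-21,-87,0,0,0,0]
    - [1,-23.5,-97,0,0,0,0]
    - [1,-26,-107,0,0,0,0]

```text
clock: 6.75
position: [0.5393, 0.1839, 0.0413]
ee_rot: [0.125, 0.992, 0.0, -0.0]
ft_force: [0.1, 1.8, 2.1]
grip_width: -0.0
grasp_force: 1.2
```

step_arm:
  moves:
    - [1,-2.4,-10,0,0,0,0]
    - [1,-4.9,-20,0,0,0,0]
    - [1,-7.3,-30,0,0,0,0]
    - [1,-9,-38,0,0,0,0]
    - [1,-9,-38,0,0,0,0]

```text
clock: 7.25
position: [0.5301, 0.1447, 0.0411]
ee_rot: [0.125, 0.992, -0.0, -0.0]
ft_force: [-0.4, 0.3, -0.1]
grip_width: 0.003
grasp_force: 0.0
```

```bash
python3 - <<'E'
from h import *
print(manip.get_obs()['ft_force'])
a=cam('side')['image'][205:355,280:400];b=cam('top')['image'][190:300,190:410]
a=cv2.resize(a,None,fx=3,fy=3); b=cv2.resize(b,None,fx=2,fy=2)
o=np.zeros((450,800,3),np.uint8);o[:,:360]=a;o[:220,360:800]=b;cv2.imwrite('pics/m3.png',o)
E
```

```text
[-0.43841762  0.3129095  -0.07458737]
```

View pics/m3.png

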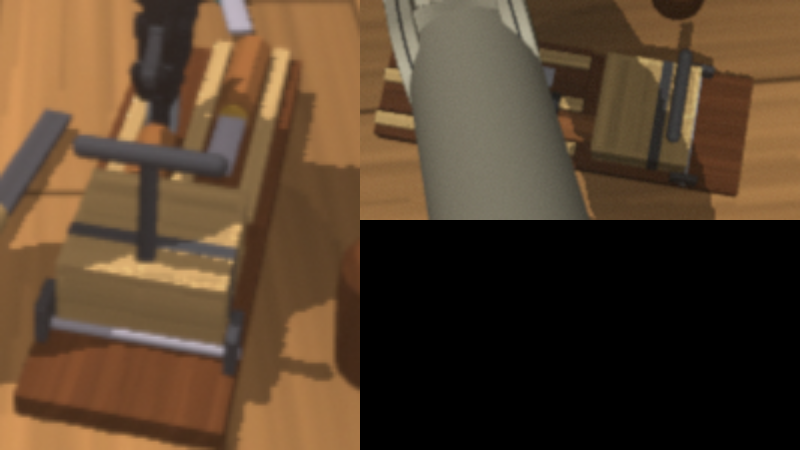

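The gouge's handle (top inset ~(572,130), side ~(157,135)) is going into its well and the holder is still flat. I push it the last bit to the floor.

step_arm:
  moves:
    - [1,-1,-5,0,0,0,0]
    - [1,-2,-8,0,0,0,0]
    - [1,-2.5,-10,0,0,0,0]
    - [1,-2.5,-10,0,0,0,0]

```text
clock: 7.75
position: [0.5279, 0.1363, 0.0413]
ee_rot: [0.125, 0.992, -0.0, -0.0]
ft_force: [-0.6, -0.3, 0.2]
grip_width: 0.002
grasp_force: 0.0
```

step_arm:
  moves:
    - [1,4,15,0,0,0,0]
    - [1,4,15,45,0,0,0]
    - [1,14,45,60,0,0,0]
    - [1,38,80,60,0,0,0]
    - [1,62,115,60,0,0,0]
    - [1,85,149,60,0,0,0]
    - [1,85,149,50,0,0,0]
    - [1,85,149,20,0,0,0]
    - [1,85,149,0,0,0,0]
    - [1,85,149,0,0,0,0]

```text
clock: 8.75
position: [0.6106, 0.2855, 0.0376]
ee_rot: [0.124, 0.992, -0.002, -0.002]
ft_force: [0.3, 0.4, -0.4]
grip_width: 0.001
grasp_force: 0.0
```

step_arm:
  moves:
    - [1,-3.5,-14.6,0,0,0,0]
    - [1,-6,-24,0,0,0,0]
    - [1,-8,-34,0,0,0,0]
    - [1,-10.7,-44,0,0,0,0]
    - [1,-13,-54,0,0,0,0]
    - [1,-15.5,-64,0,0,0,0]
    - [1,-18,-74,0,0,0,0]
    - [1,-20.5,-84,0,0,0,0]
    - [1,-23,-94,0,0,0,0]
    - [1,-25,-104,0,0,0,0]

```text
clock: 9.75
position: [0.5878, 0.1809, 0.0413]
ee_rot: [0.125, 0.992, 0.0, -0.0]
ft_force: [0.5, 2.2, 2.1]
grip_width: 0.002
grasp_force: 1.1
```

step_arm:
  moves:
    - [1,-2.4,-10,0,0,0,0]
    - [1,-4.9,-20,0,0,0,0]
    - [1,-7.3,-30,0,0,0,0]
    - [1,-9.7,-40,0,0,0,0]
    - [1,-12.2,-50,0,0,0,0]
    - [1,-13.6,-56,0,0,0,0]
    - [1,-13.6,-56,0,0,0,0]
    - [1,-13.6,-56,0,0,0,0]

```text
clock: 10.55
position: [0.5742, 0.125, 0.0411]
ee_rot: [0.125, 0.992, -0.0, -0.0]
ft_force: [0.5, -0.0, 0.9]
grip_width: -0.0
grasp_force: 0.0
```

step_arm:
  moves:
    - [1,3,14,0,0,0,0]
    - [1,3,14,45,0,0,0]
    - [1,3,14,90,0,0,0]
    - [1,3,14,135,0,0,0]
    - [1,3,14,180,0,0,0]
    - [0.2,-20,-26,195,0,0,0]
    - [0.2,-43,-66,195,0,0,0]
    - [0.2,-65,-109,195,0,0,0]
    - [0.2,-87,-151,195,0,0,0]
    - [0.2,-87,-151,195,0,0,0]

```text
clock: 11.55
position: [0.4858, -0.0305, 0.2371]
ee_rot: [0.128, 0.992, -0.0, 0.0]
ft_force: [0.4, 0.3, 0.1]
grip_width: 0.8
grasp_force: 0.0
```

```bash
python3 - <<'E'
from h import *
a=cam('side')['image'][205:355,280:400];b=cam('top')['image'][190:300,190:410]
a=cv2.resize(a,None,fx=3,fy=3); b=cv2.resize(b,None,fx=2,fy=2)
o=np.zeros((450,800,3),np.uint8);o[:,:360]=a;o[:220,360:800]=b;cv2.imwrite('pics/m4.png',o)
E
```

```text
(no output)
```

View pics/m4.png

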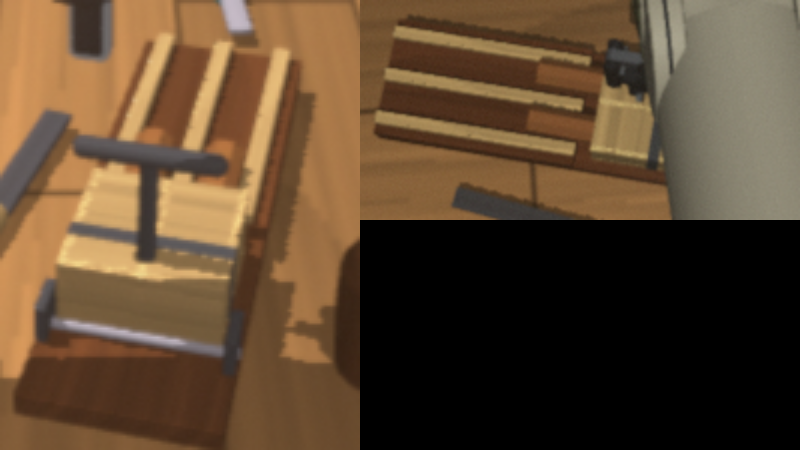

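Both handles have gone the same depth into their wells (butts at top inset (538,72) and (528,122)) and the holder is flat. Now I grip the lever bar at 25 mm off its stem.

step_arm:
  moves:
    - [0.2,0,0,-45,0,0,0]
    - [0.2,0,0,-85,0,0,0]
    - [0.2,0,0,-102,0,0,0]
    - [0.2,0,0,-102,0,0,0]
    - [1,0,0,-102,0,0,0]
    - [1,0,0,-102,0,0,0]
    - [1,0,0,-102,0,0,0]
    - [1,0,0,-102,0,0,0]
    - [1,0,0,-102,0,0,0]
  grip_force: 40

```text
clock: 12.55
position: [0.488, -0.0252, 0.1353]
ee_rot: [0.124, 0.992, 0.0, 0.001]
ft_force: [-1.3, -0.2, 6.1]
grip_width: 0.138
grasp_force: 39.0
```

```bash
python3 - <<'E'
from fit import *
p=v[:3]; b0=W(p,bar(0,0))
for t in np.linspace(0,1.6,33)[1:]: print(round(t,2),np.round((W(p,bar(t,0))-b0)*1e3).astype(int))
E
```

```text
0.05 [-2 -6  1]
0.1 [ -3 -13   1]
0.15 [ -5 -19   2]
0.2 [ -6 -25   1]
0.25 [ -8 -32   1]
0.3 [ -9 -38   0]
0.35 [-11 -44  -1]
0.4 [-12 -51  -2]
0.45 [-14 -57  -4]
0.5 [-15 -63  -6]
0.55 [-17 -69  -9]
0.6 [-18 -75 -11]
0.65 [-20 -80 -14]
0.7 [-21 -86 -18]
0.75 [-22 -91 -21]
0.8 [-24 -97 -25]
0.85 [ -25 -101  -29]
0.9 [ -26 -106  -34]
0.95 [ -27 -111  -38]
1.0 [ -28 -115  -43]
1.05 [ -29 -119  -48]
1.1 [ -30 -123  -53]
1.15 [ -31 -127  -59]
1.2 [ -32 -130  -64]
1.25 [ -32 -133  -70]
1.3 [ -33 -136  -76]
1.35 [ -34 -138  -82]
1.4 [ -34 -141  -88]
1.45 [ -35 -142  -94]
1.5 [ -35 -144 -101]
1.55 [ -35 -145 -107]
1.6 [ -36 -146 -114]
```

Gripped; the opening is about 12 mm. I swing gently, 0.05–0.1 rad per row.

step_arm:
  moves:
    - [1,-2,-6,1,0,0,0]
    - [1,-3,-13,1,0,0,0]
    - [1,-5,-19,2,0,0,0]
    - [1,-6,-25,1,0,0,0]
    - [1,-8,-32,1,0,0,0]
    - [1,-9,-38,0,0,0,0]
    - [1,-11,-44,-1,0,0,0]
    - [1,-12,-51,-2,0,0,0]
    - [1,-14,-57,-4,0,0,0]
    - [1,-15,-63,-6,0,0,0]

```text
clock: 13.55
position: [0.473, -0.0869, 0.1292]
ee_rot: [0.124, 0.992, 0.001, 0.001]
ft_force: [-1.6, 7.1, 6.8]
grip_width: 0.148
grasp_force: 41.5
```

step_arm:
  moves:
    - [1,-2,-6,-3,0,0,0]
    - [1,-3,-12,-5,0,0,0]
    - [1,-5,-17,-8,0,0,0]
    - [1,-6,-23,-12,0,0,0]
    - [1,-7,-28,-15,0,0,0]
    - [1,-9,-34,-19,0,0,0]
    - [1,-10,-38,-23,0,0,0]
    - [1,-11,-43,-28,0,0,0]
    - [1,-12,-48,-32,0,0,0]
    - [1,-13,-52,-37,0,0,0]

```text
clock: 14.55
position: [0.46, -0.14, 0.092]
ee_rot: [0.124, 0.992, 0.001, 0.001]
ft_force: [-1.4, 3.2, 6.9]
grip_width: 0.143
grasp_force: 42.1
```

step_arm:
  moves:
    - [1,-1,-4,-5,0,0,0]
    - [1,-2,-8,-10,0,0,0]
    - [1,-3,-12,-16,0,0,0]
    - [1,-4,-15,-21,0,0,0]
    - [1,-4,-18,-27,0,0,0]
    - [1,-5,-21,-33,0,0,0]
    - [1,-6,-23,-39,0,0,0]
    - [1,-6,-26,-45,0,0,0]
    - [1,-7,-27,-51,0,0,0]
    - [1,-7,-29,-58,0,0,0]

```text
clock: 15.55
position: [0.4527, -0.1694, 0.033]
ee_rot: [0.124, 0.992, 0.0, 0.0]
ft_force: [-0.0, 3.1, 5.4]
grip_width: 0.146
grasp_force: 41.8
```

step_arm:
  moves:
    - [1,0,-1,-4,0,0,0]
    - [1,0,-1,-8,0,0,0]
    - [1,0,-1,-11,0,0,0]
    - [1,0,-1,-11,0,0,0]

```text
clock: 15.95
position: [0.4524, -0.1711, 0.0233]
ee_rot: [0.125, 0.992, 0.0, -0.0]
ft_force: [-6.1, 4.3, 25.6]
grip_width: 0.146
grasp_force: 44.6
```

```bash
python3 - <<'E'
from h import *
print(manip.get_obs()['ft_force'])
a=cam('side')['image'][165:365,270:430];cv2.imwrite('pics/m5.png',cv2.resize(a,None,fx=3,fy=3))
E
```

```text
[-6.06393031  4.32572418 25.55730272]
```

View pics/m5.png

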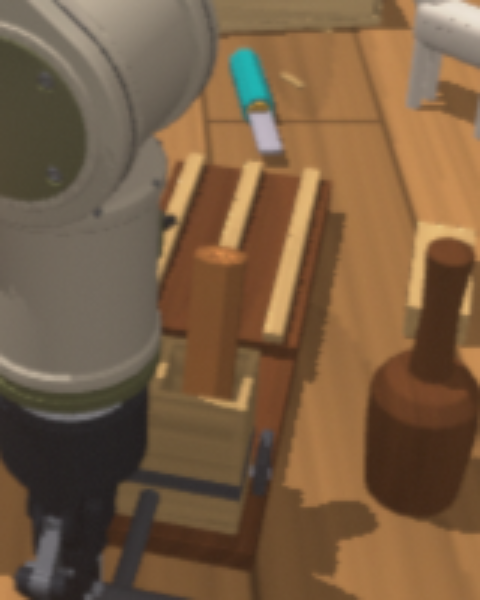

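The holder is at its upright stop (about 25 N upward). The chisel stands handle up at (218,255), and the arm hides the gouge. I release and lift away.

step_arm:
  moves:
    - [1,0,0,1,0,0,0]
    - [0.5,0,0,1,0,0,0]
    - [0.5,0,0,1,0,0,0]
    - [0.5,0,0,1,0,0,0]
    - [0.5,0,0,15,0,0,0]
    - [0.5,0,0,40,0,0,0]
    - [0.5,0,-10,80,0,0,0]
    - [0.5,0,-40,125,0,0,0]
    - [0.5,0,-80,150,0,0,0]
    - [0.5,0,-120,170,0,0,0]

```text
clock: 17.0
position: [0.4527, -0.2919, 0.1958]
ee_rot: [0.124, 0.992, 0.0, 0.002]
ft_force: [0.2, 0.1, -0.1]
grip_width: 0.502
grasp_force: 0.0
```

step_arm:
  moves:
    - [0.5,0,-40,10,0,0,0]
    - [0.5,0,-80,10,0,0,0]
    - [0.5,0,-80,10,0,0,0]
    - [0.5,0,-80,10,0,0,0]

```text
clock: 17.4
position: [0.4516, -0.3713, 0.2028]
ee_rot: [0.126, 0.992, -0.0, -0.0]
ft_force: [-0.0, 1.9, -0.4]
grip_width: 0.503
grasp_force: 0.0
```

```bash
python3 - <<'E'
from h import *
print(manip.get_obs()['ft_force'])
a=cam('side')['image'][205:355,260:420];b=cam('top')['image'][140:320,190:410]
a=cv2.resize(a,(400,375)); b=cv2.resize(b,(400,327))
o=np.zeros((375,800,3),np.uint8);o[:,:400]=a;o[:327,400:]=b;cv2.imwrite('pics/m6.png',o)
E
```

```text
[-0.0340234   1.86551261 -0.35527841]
```

View pics/m6.png

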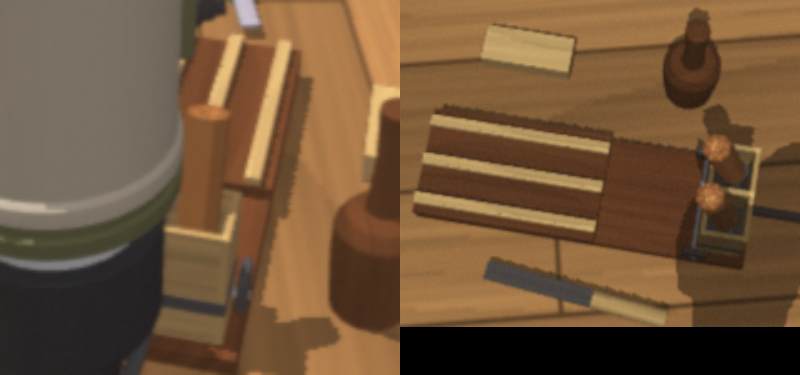

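Top inset: both handles stand up in the wells, butts at (716,148) and (710,197), leaning slightly. I'll check the chisel's height and the lean by triangulation.

```bash
python3 - <<'E'
from fit import *
c,s_=np.cos(v[2]),np.sin(v[2])
def cad(w): d=w-[v[0],v[1],0]; return np.round([1e3*(c*d[0]+s_*d[1]),1e3*(-s_*d[0]+c*d[1]),1e3*w[2]])
f=lambda w:np.concatenate([proj(cs['top'],w)[0]-(363.5,221.1),proj(cs['side'],w)[0]-(343,250)])
r=least_squares(f,[.5,-.07,.19]);print('chisel butt',cad(r.x),np.round(r.fun,1))
for z in(.18,.187,.195):print('gouge',cad(ray(cs['top'],(360.2,248.1),z)),'chisel',cad(ray(cs['top'],(363.5,221.1),z)))
E
```

```text
chisel butt [  1. -26. 185.] [ 0.   0.1  0.1 -0. ]
gouge [ -1.  25. 180.] chisel [  1. -28. 180.]
gouge [ -0.  26. 187.] chisel [  1. -26. 187.]
gouge [  0.  28. 195.] chisel [  1. -24. 195.]
```

```bash
python3 -c "
from workcell import manip
print(manip.hand_in())"
```

```text
the job is handed in; nothing more can be done
None
```

I lowered the holder flat, slid the chisel and gouge into their wells, swung the holder upright and handed the job in at about 17.5 s. By my measurements both tools stand at the well floors leaning about 0.28 rad, under the 0.38 limit, and the bystanders were not touched; no verdict was returned.

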